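# Rotate flask, jar and bottle to their own lab stations

### The job

The stoppered flask, the squat jar and the capped bottle on the bench each stand at another's station. Put the flask on the magnetic stirrer, the jar on the balance and the bottle in the steel tray, each upright in the middle of its station, using the empty cork mat as the halfway spot for one of them. Set things down rather than dropping them, tip none of them over, and leave the beaker, the dishes and the wash bottle where they stand.

Things in the scene. Friction and masses are not known exactly. Their poses are not given: they have to be found in the camera images.
- flask: Clear glass conical flask with a dark rubber stopper, round, loose, 0.1-0.25 kg. Foot diameter 64, cone narrowing to a straight neck of diameter 24 between 74 and 108 mm above the foot; stopper diameter 22 on top, 120 tall in all. Grip it by the neck, around 96 mm up. Origin: centre of the underside, z up. It starts in the steel tray.
- jar: Squat white plastic jar with a grey screw lid, round, loose, 0.1 to 0.3 kg. Body diameter 56, lid diameter 58 (from 42 mm up), 58 mm tall in all. Grip it across the lid and body. Origin: centre of the underside, z up. It starts standing on the stirrer.
- bottle: Amber glass bottle with a black cap and paper label, round, loose, 0.1 to 0.25 kg. Body diameter 50 up to 66 mm, shoulder, neck diameter 26 from 80 mm, cap diameter 32 from 92 to 114 mm (its top). Grip it by the cap, around 104 mm up. Origin: centre of the underside, z up. It starts standing on the balance.
- balance_pan (a point): Compact white laboratory balance, fixed: housing 130 wide, 170 deep, black display on its near end, round steel pan of diameter 104. The point is the centre of the pan's top face, 46 mm above the bench; the housing reaches 105 mm from it to the near side, 65 to the far side. x points away from the display, z up. The jar belongs here.
- stirrer_top (a point): Magnetic stirrer, fixed: grey housing 124 wide, 170 deep, two black knobs on its near end, square white plate 116 x 116. The point is the centre of the plate's top face, 60 mm above the bench; the housing reaches 105 mm from it to the near side, 65 to the far side. x points away from the knobs, z up. The flask belongs here.
- tray_floor (a point): Square shallow steel tray, fixed, 130 x 130 outside, walls 4 thick, rim 14 mm above the bench. The point is the centre of its inner floor, 4 mm above the bench, z up. The bottle belongs here.
- mat_top (a point): Square cork mat, fixed, 130 x 130 x 4, empty: the halfway spot. The point is the centre of its top face, 4 mm above the bench, z up.
- beaker: Empty clear glass beaker, mouth diameter 54, 75 tall, loose; to be left alone. Origin: centre of the underside, z up.
- dishes: Stack of three clear lidded culture dishes (one piece), diameter 90, 43 tall, loose; to be left alone. Origin: centre of the underside, z up.
- washbottle: White plastic wash bottle, blue cap, bent spout, diameter 64, 198 tall, loose, at the far edge; to be left alone. Origin: centre of the underside, z up. Unlisted: fixed bystanders up to 100 mm tall: a tube rack nearer the robot than the stations, boxes and a shaker farther out; machines up to 250 mm at the far left and right.
Mind the look-alikes: they are no part of the job. What is shaped like the jar but red is not meant.

How it is judged:
By the outcome, as a careful person would: the job done as asked, in the order asked, and still so for the second after the job is handed in, with the robot touching nothing.
It also fails if it takes over 112 s, if anything falls off the work surface, if the arm or the gripper's body presses on something with over 40 N, if the wrist force passes 120 N, or if a joint passes its speed limit or range.

### The arm

A 7-joint arm with a two-finger parallel gripper is mounted at the origin on the work surface. World frame = base frame: x ahead of the robot, y to its left, z up, the work surface at z = 0. Lengths are in m, angles in degrees, forces in N, time in s.
With the tool pointing down it reaches from about 0.425 to 1.025 m from the base axis. Payload 9.4 kg.
Tool frame: the origin (TCP) lies at the very end of the fingers, on their centre line; the grasp point (between the pads) lies 19 mm behind it; z points along the fingers, y is the line along which they close (so a half turn about z gives the same grasp; the last joint's range is limited). The gripper opens to 93 mm and grips with 3 to 60 N. Pads are 15 mm wide; open, the fingers measure 128 mm over their backs; the gripper's body (75 mm by 188 mm) begins 65 mm behind the grasp point.
Start: joints at [-74.639, 34.337, -0.143, 91.639, 0.103, 54.024, -4.572], TCP at [0.245, 0.682, 0.219] pointing down, gripper open.
Joint ranges: [-147.43, 147.43], [-19.82, 112.94], [-74.19, 73.91], [6.32, 146.72], [-59.91, 239.91], [6.04, 106.73], [-150.56, 150.56]. Speed limits (degrees/s): [127.2, 127.2, 172.46, 172.46, 180, 180, 180].

### API

Orientations are given as a 3x3 rotation matrix whose columns are the frame's x, y, z axes.
In Python, from cell import env gives the robot as it stands.
- The arm moves only by the tool arm_command, never from a script. Its argument "steps" is a list of rows, each a list of 7 numbers: the opening, from -1 (shut) to 1 (fully open), then the shift along the tool's x, y, z as a fraction of full scale, then the turn, a rotation vector about the tool's x, y, z as a fraction of full scale. In form: [[claw, dx, dy, dz, rx, ry, rz], ...]. A call has 1 to 20 rows; each row shifts and turns the commanded pose from where the row before left it, along the tool's axes as they then stand; what a row does not reach is not made up. Full scale, the value 1, is 25 mm for a shift and 5 degrees for a turn. A row lasts 1/12 s, in which the tool goes at most 41.7 mm and 7.16 degrees, less where a joint would pass 70% of its speed; a pose out of reach is approached as far as the arm can. A call with a number of a shift or a turn outside -1 to 1 is refused whole. A call with a gripper value outside its range is refused whole. The fingers move at their own pace and stop on an object; the grip force is fixed at half the most. Time passes only in rows, so rows that do not move let the fingers close. It gives the time, the measured TCP pose, the force, the opening and the grip force at its end, in the units of the state.
- env.read_state(): the state, without advancing time (a new reading comes with each control period).
- env.read_camera(name): name is "scene" or "top" or "wrist"; returns a dict with "img" (400x640x3 uint8, red, green, blue), "depth" (400x640 float32, m along the optical axis (not along the pixel's ray), 0 where there is no reading), "camera_matrix" (3x3 intrinsics, pixels), "xyz" and "attitude" of the camera in the world. Camera axes: x right, y up, looking along -z (the intrinsics and any distortion apply to the point x, -y, -z); pixel columns grow to the right and rows downward; lengths in m; the calibration is good to about 2 mm. A picture is of the moment at which its call begins.
- env.finish_job(): hands the job in; it is judged then, once.
The state is a dict: "clock": time; "joint_pos": joint angles; "dq": joint speeds; "joint_efforts": joint torques, N m; "tool_pos": TCP position; "ee_rot": TCP orientation; "force": force on the tool from outside, world axes, zero at the start; "ft_torque": the same for the moment, N m; "grip_width": opening from 0.0 (shut) to 1.0 (fully open); "finger_force": force on a finger pad.
Only numpy, scipy, OpenCV 4.12 (cv2) and the standard library are available. Lean on these libraries where they do the work, as an engineer would, in place of code of your own. Each camera call takes 0.05 s, during which the arm holds its last target. There are 200 camera calls.

## Working session

There is one attempt and no reset: what is moved stays moved. The work goes in short steps, Python scripts to look and compute and a tool call to move; the robot and the scene stay as the last step left them, time stands still between calls to the robot, and variables do not carry over. Pictures are saved under pics/ and viewed, at most 14 in all, crops included, and the job is handed in when it is done.

Besides the shell and the picture viewer there is one more tool, called after "Request:" by a JSON object that holds its "method" and its "body". arm_command: Moves the arm, as the interface text tells. Shift numbers are shares of 25 mm and turn numbers shares of 5 degrees, none past 1 either way. Its arguments: {"type":"object","properties":{"steps":{"type":"array","items":{"type":"array","items":{"type":"number","minimum":-1,"maximum":1}}}},"required":["steps"]}

```bash
mkdir -p pics; ls; cat > h.py <<'E'
import numpy as np,cv2,sys
from cell import env
def shot(name,fn):
    c=env.read_camera(name); cv2.imwrite('pics/'+fn+'.png',c['img'][:,:,::-1]); np.savez('pics/'+fn+'.npz',**{k:c[k] for k in ('img','depth','camera_matrix','xyz','attitude')}); return c
def pt(c,u,v,d=None,z=None):
    K=np.array(c['camera_matrix']);R=np.array(c['attitude']).reshape(3,3);t=np.array(c['xyz'])
    r=R@(np.array([1,-1,-1])*(np.linalg.inv(K)@[u,v,1]))
    if z is not None: return t+r*(z-t[2])/r[2]
    return t+r*(c['depth'][int(v),int(u)] if d is None else d)
E
python3 - <<'E'
from h import *
s=env.read_state();print(s)
for n in('top','scene'):
    c=shot(n,n+'1');print(c['xyz'],c['attitude'],c['camera_matrix'],c.keys())
E
```

```text
pics
{'clock': 0.0, 'joint_pos': array([-74.63820311,  34.38523536,  -0.14450307,  91.67993212,
         0.10317994,  54.02446747,  -4.57200336]), 'dq': array([-0.04969927, -0.1676324 , -0.00550634,  0.03833407,  0.00666278,
        0.04553475, -0.00545955]), 'joint_efforts': array([ 2.34889030e-04, -7.65090895e+01,  1.49829280e+00, -2.52343833e+01,
       -5.22525993e-02,  1.71803049e-02,  1.54564545e-04]), 'tool_pos': array([0.24493135, 0.68185756, 0.21775745]), 'ee_rot': array([[-9.41153592e-01,  3.37978954e-01, -3.78849637e-04],
       [ 3.37979130e-01,  9.41152384e-01, -1.51589459e-03],
       [-1.55785228e-04, -1.55473291e-03, -9.99998779e-01]]), 'force': array([-0.60919161,  0.05276127,  0.48750554]), 'ft_torque': array([ 0.00508514, -0.01647255,  0.00610402]), 'finger_force': 0.0, 'grip_width': 1.001913568706057}
[ 0.47911269 -0.00560086  0.89323004] [[-0.01613896  0.99444315 -0.10403052]
 [-0.99986037 -0.01650204 -0.00263034]
 [-0.00433244  0.10397355  0.99457063]] [[365.20845314   0.         322.24918036]
 [  0.         365.20845314 203.30199827]
 [  0.           0.           1.        ]] dict_keys(['img', 'depth', 'camera_matrix', 'xyz', 'attitude'])
[0.99380776 0.53646512 0.68960121] [[-0.80710228 -0.40023026  0.43405258]
 [ 0.5904079  -0.54973483  0.59094004]
 [ 0.00210174  0.73321713  0.67999134]] [[389.91618608   0.         318.75888858]
 [  0.         389.91618608 200.79068223]
 [  0.           0.           1.        ]] dict_keys(['img', 'depth', 'camera_matrix', 'xyz', 'attitude'])
```

View pics/top1.png

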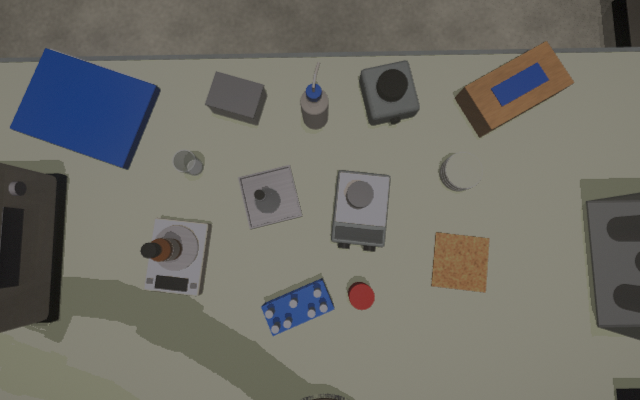

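View pics/scene1.png

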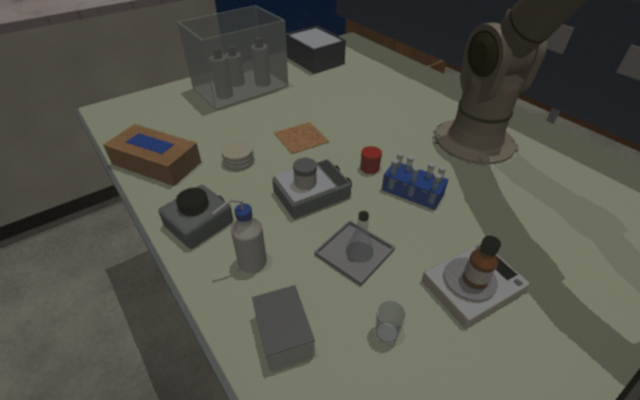

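```bash
python3 - <<'E'
import cv2
a=cv2.imread('pics/top1.png')
cv2.imwrite('pics/c1.png',cv2.resize(a[158:302,135:310],None,fx=4,fy=4,interpolation=cv2.INTER_CUBIC))
cv2.imwrite('pics/c2.png',cv2.resize(a[160:310,325:500],None,fx=4,fy=4,interpolation=cv2.INTER_CUBIC))
E
```

```text
(no output)
```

View pics/c1.png

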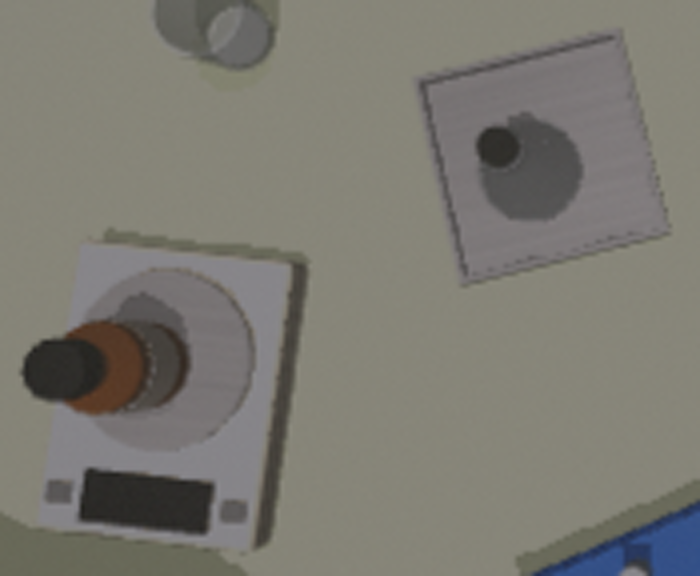

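View pics/c2.png

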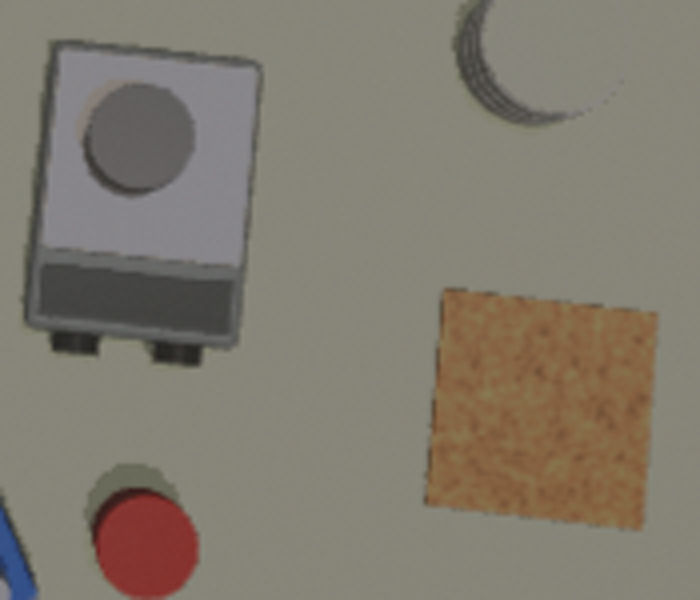

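```bash
cat >> h.py <<'E'
def load(fn): return dict(np.load('pics/'+fn+'.npz'))
E
python3 - <<'E'
import sys
import types
from h import *
c=load('top1')
A=lambda x,y:(135+(x+.5)/4-.5,158+(y+.5)/4-.5)
B=lambda x,y:(325+(x+.5)/4-.5,160+(y+.5)/4-.5)
for n,p,z in [('pan',A(164,359),.046),('tray',A(542.5,157),.014),('traycorner',A(416,79),.014),('tc2',A(620,31),.014),('cap',A(54,370),.16),('stopper',A(497,147),.124),('plate',B(149,156),.06),('pTL',B(58,46),.06),('pTR',B(260,63),.06),('jar',B(141,137),.118),('mat',B(542,409),.004),('mTL',B(443,289),.004),('mTR',B(657,312),.004),('beaker',A(240,35),.075),('red',B(147,545),.058),('dishes',B(535,50),.043),('rack',(300,308),.06)]:
    print(n,np.round(pt(c,*p,z=z),4),np.round(pt(c,*p),4))
# depth segmentation
K=c['camera_matrix'];v,u=np.mgrid[:400,:640]
r=np.stack([(u-K[0,2])/K[0,0],-(v-K[1,2])/K[1,1],-np.ones_like(u,float)],-1)*c['depth'][...,None]
P=r@c['attitude'].T+c['xyz']
def seg(n,box,zl,zh):
    y0,y1,x0,x1=box;Q=P[y0:y1,x0:x1].reshape(-1,3);Q=Q[(Q[:,2]>zl)&(Q[:,2]<zh)]
    if len(Q)>5: (mx,my),w,a=cv2.minAreaRect(Q[:,:2].astype(np.float32));print(n,len(Q),np.round([mx,my,*w,a],4),Q[:,2].mean())
seg('cap',(225,275,135,185),.152,.17)
seg('stop',(180,215,240,280),.115,.14)
seg('jar',(175,215,340,380),.11,.13)
seg('plate',(165,230,330,395),.054,.066)
seg('tray',(160,235,235,310),.009,.03)
seg('pan',(220,300,140,215),.041,.052)
seg('dishes',(145,200,435,490),.03,.06)
seg('rack',(270,340,255,340),.03,.1)
E
```

```text
pan [0.4711 0.3366 0.046 ] [0.4715 0.3196 0.0881]
tray [0.5889 0.1226 0.014 ] [0.5823 0.115  0.0667]
traycorner [0.6381 0.1998 0.014 ] [ 6.407e-01  2.032e-01 -3.000e-04]
tc2 [0.6657 0.0751 0.014 ] [0.6659 0.0751 0.0135]
cap [0.4676 0.3454 0.16  ] [0.4676 0.3448 0.1612]
stopper [0.5809 0.1308 0.124 ] [0.5806 0.1304 0.1258]
plate [ 0.5756 -0.0945  0.06  ] [ 0.5689 -0.0884  0.1178]
pTL [ 0.6405 -0.0437  0.06  ] [ 0.6421 -0.044   0.0519]
pTR [ 0.6286 -0.1601  0.06  ] [ 6.393e-01 -1.712e-01  2.000e-04]
jar [ 0.5791 -0.0844  0.118 ] [ 0.5792 -0.0844  0.1174]
mat [ 0.4251 -0.3324  0.004 ] [ 0.4251 -0.3322  0.0045]
mTL [ 0.4979 -0.2764  0.004 ] [ 4.980e-01 -2.777e-01 -3.000e-04]
mTR [ 0.4819 -0.405   0.004 ] [ 0.482  -0.4068 -0.    ]
beaker [0.6542 0.2862 0.075 ] [0.6544 0.2866 0.0739]
red [ 0.3566 -0.0876  0.058 ] [ 0.3568 -0.0875  0.059 ]
dishes [ 0.6366 -0.3255  0.043 ] [ 0.6371 -0.3264  0.0406]
rack [0.3326 0.0499 0.06  ] [0.3312 0.0505 0.052 ]
cap 219 [4.66900e-01 3.45100e-01 3.04000e-02 2.98000e-02 8.95745e+01] 0.159755219779991
stop 86 [5.80600e-01 1.30500e-01 2.04000e-02 1.95000e-02 4.46116e+01] 0.12370719429435083
jar 568 [ 5.7910e-01 -8.4700e-02  5.5900e-02  5.6400e-02  8.8143e+01] 0.11783635730758381
plate 1943 [ 0.5686 -0.0948  0.1163  0.1376 82.9387] 0.05973686034869326
tray 541 [ 0.5902  0.1241  0.1303  0.1303 13.407 ] 0.01567193700601624
pan 1037 [ 0.4488  0.3369  0.1085  0.1511 77.6143] 0.0461470505761847
dishes 1170 [ 6.41200e-01 -3.37500e-01  8.92000e-02  8.89000e-02  8.94538e+01] 0.04281184620694894
rack 2158 [ 0.332   0.0563  0.0705  0.1504 22.1484] 0.06203929215889367
```

```bash
python3 - <<'E'
from h import *
for f in('top1','scene1'):
    c=load(f)
    K=c['camera_matrix'];v,u=np.mgrid[:400,:640]
    r=np.stack([(u-K[0,2])/K[0,0],-(v-K[1,2])/K[1,1],-np.ones_like(u,float)],-1)*c['depth'][...,None]
    P=(r@c['attitude'].T+c['xyz'])[c['depth']>0]
    print(f)
    for x0 in np.arange(.2,1,.1):
        print(round(x0,1),[ (lambda q: round(float(np.percentile(q,99)),2) if len(q)>8 else 0)(P[(P[:,0]>=x0)&(P[:,0]<x0+.1)&(P[:,1]>=y)&(P[:,1]<y+.1),2]) for y in np.arange(-.8,.8,.1)])
E
```

```text
top1
0.2 [0.0, 0.12, 0.0, 0.0, 0.0, 0.0, 0.0, 0.0, 0.09, 0.09, 0.0, 0.0, 0.0, 0.0, 0.0, 0.0]
0.3 [0, 0.13, 0.0, 0.0, 0.01, 0.01, 0.06, 0.09, 0.1, 0.1, 0.04, 0.04, 0.04, 0.0, 0.16, 0]
0.4 [0, 0.14, 0.0, 0.0, 0.01, 0.01, 0.06, 0.06, 0.0, 0.0, 0.05, 0.16, 0.04, 0.0, 0.17, 0]
0.5 [0.0, 0.15, 0.0, 0.0, 0.04, 0.0, 0.12, 0.12, 0.02, 0.13, 0.04, 0.05, 0.0, 0.0, 0.18, 0]
0.6 [0.0, 0.0, 0.0, 0.0, 0.05, 0.04, 0.06, 0.12, 0.01, 0.03, 0.07, 0.08, 0.03, 0.03, 0.18, 0.0]
0.7 [0.0, 0.0, 0.07, 0.07, 0.07, 0.06, 0.06, 0.16, 0.19, 0.07, 0.06, 0.0, 0.03, 0.03, 0.03, 0.03]
0.8 [0.0, 0.0, 0.07, 0.07, 0.07, 0.07, 0.09, 0.12, 0.2, 0.07, 0.07, 0.0, 0.03, 0.03, 0.03, 0.03]
0.9 [0.0, 0.0, 0.07, 0.07, 0.0, 0.06, 0.06, 0.0, 0.0, 0.0, 0.0, 0.0, 0.03, 0.03, 0.03, 0.03]
scene1
0.2 [0.24, 0.24, 0.01, 0.0, 0.0, 0.0, 0.0, 0.0, 0.1, 0.09, 0.0, 0.0, 0.0, 0.0, 0, 0]
0.3 [0, 0.24, 0.0, 0.0, 0.01, 0.01, 0.06, 0.09, 0.1, 0.1, 0.04, 0.04, 0.04, 0.0, 0.03, 0]
0.4 [0, 0.24, 0.0, 0.01, 0.01, 0.01, 0.06, 0.06, 0.0, 0.0, 0.05, 0.16, 0.04, 0.0, 0.1, 0]
0.5 [0.24, 0.24, 0.0, 0.0, 0.0, 0.0, 0.12, 0.12, 0.02, 0.13, 0.04, 0.05, 0.0, 0.0, 0.13, 0]
0.6 [0.0, 0.0, 0.0, 0.0, 0.05, 0.04, 0.06, 0.12, 0.02, 0.05, 0.08, 0.08, 0.0, 0.0, 0, 0]
0.7 [0.0, 0.0, 0.07, 0.07, 0.07, 0.06, 0.06, 0.17, 0.18, 0.07, 0.07, 0.0, 0.0, 0, 0, 0]
0.8 [0.0, 0.0, 0.07, 0.07, 0.07, 0.09, 0.09, 0.12, 0.19, 0.07, 0.07, 0.0, 0, 0, 0, 0]
0.9 [0.0, 0.0, 0.07, 0.07, 0.0, 0.06, 0.06, 0.0, 0.0, 0.0, 0.0, 0, 0, 0, 0, 0]
```

Request:
{"method": "arm_command", "body": {"steps": [[1, 0, 0, -0.8, 0, 0, 0.6], [1, 0, 0, -0.8, 0, 0, 0.9], [1, 0, 0, -0.8, 0, 0, 0.95], [1, 0, 0, -0.6, 0, 0, 0.95], [1, 0, 0, 0, 0, 0, 0.95], [1, 0, 0, 0, 0, 0, 0.95], [1, 0, 0, 0, 0, 0, 0.95], [1, 0, 0, 0, 0, 0, 0.95], [1, 0, 0, 0, 0, 0, 0.95], [1, 0, 0, 0, 0, 0, 0.95], [1, 0, 0, 0, 0, 0, 0.95], [1, 0, 0, 0, 0, 0, 0.95], [1, 0, 0, 0, 0, 0, 0.95], [1, 0, 0, 0, 0, 0, 0.95], [1, 0, 0, 0, 0, 0, 0.95], [1, 0, 0, 0, 0, 0, 0.2], [1, 0, 0, 0, 0, 0, 0], [1, 0, 0, 0, 0, 0, 0]]}}

```text
clock: 1.6
tool_pos: [0.2449, 0.6823, 0.2933]
ee_rot: [[-0.003, 1.0, -0.0], [1.0, 0.003, -0.001], [-0.001, -0.0, -1.0]]
force: [0.2, -1.2, 0.3]
grip_width: 0.995
finger_force: 0.0
```

```bash
cat >> h.py <<'E'
def go(x,y,z):
    s=env.read_state();R=np.array(s['ee_rot']).reshape(3,3);d=R.T@(np.array([x,y,z])-s['tool_pos'])/.025
    from scipy.spatial.transform import Rotation as Ro
    T=np.array([[0,1,0],[1,0,0],[0,0,-1.]])
    print('t',round(s['clock'],2),'pos',np.round(s['tool_pos'],4),'units',np.round(d,2),'turn',np.round(Ro.from_matrix(R.T@T).as_rotvec(degrees=True)/5,2),'grip',np.round(s['grip_width'],3),s['finger_force'],np.round(s['force'],1))
E
python3 -c "
from h import *
go(.467,.345,.27)"
```

```text
t 1.6 pos [0.2449 0.6823 0.2933] units [-13.51   8.85   0.94] turn [-0.    0.01  0.03] grip 0.995 0.0 [ 0.2 -1.2  0.3]
```

Request:
{"method": "arm_command", "body": {"steps": [[1, -0.35, 0.265, 0, 0, 0, 0], [1, -0.8, 0.52, 0.06, 0, 0, 0], [1, -0.8, 0.52, 0.06, 0, 0, 0], [1, -0.8, 0.52, 0.06, 0, 0, 0], [1, -0.8, 0.52, 0.06, 0, 0, 0], [1, -0.8, 0.52, 0.06, 0, 0, 0], [1, -0.8, 0.52, 0.06, 0, 0, 0], [1, -0.8, 0.52, 0.06, 0, 0, 0], [1, -0.8, 0.52, 0.06, 0, 0, 0], [1, -0.8, 0.52, 0.06, 0, 0, 0], [1, -0.8, 0.52, 0.06, 0, 0, 0], [1, -0.8, 0.52, 0.06, 0, 0, 0], [1, -0.8, 0.52, 0.06, 0, 0, 0], [1, -0.8, 0.52, 0.06, 0, 0, 0], [1, -0.8, 0.52, 0.06, 0, 0, 0], [1, -0.8, 0.52, 0.06, 0, 0, 0], [1, -0.8, 0.52, 0.06, 0, 0, 0], [1, -0.35, 0.265, 0, 0, 0, 0], [1, 0, 0, 0, 0, 0, 0], [1, 0, 0, 0, 0, 0, 0]]}}

```text
clock: 3.27
tool_pos: [0.4663, 0.3448, 0.2698]
ee_rot: [[0.001, 1.0, -0.0], [1.0, -0.001, 0.001], [0.001, -0.0, -1.0]]
force: [-0.2, 0.8, 0.1]
grip_width: 0.998
finger_force: 0.0
```

```bash
python3 -c "
from h import *
go(.467,.345,.131);c=shot('wrist','w1');print(c['xyz'],c['attitude'])"
```

```text
t 3.27 pos [0.4663 0.3448 0.2698] units [0.   0.03 5.55] turn [-0.   -0.01 -0.01] grip 0.998 0.0 [-0.2  0.8  0.1]
[0.46556609 0.41655223 0.43519987] [[ 9.99999992e-01 -5.49627061e-05  1.12660958e-04]
 [ 2.35833371e-05  9.65190693e-01  2.61547176e-01]
 [-1.23114649e-04 -2.61547171e-01  9.65190687e-01]]
```

View pics/w1.png

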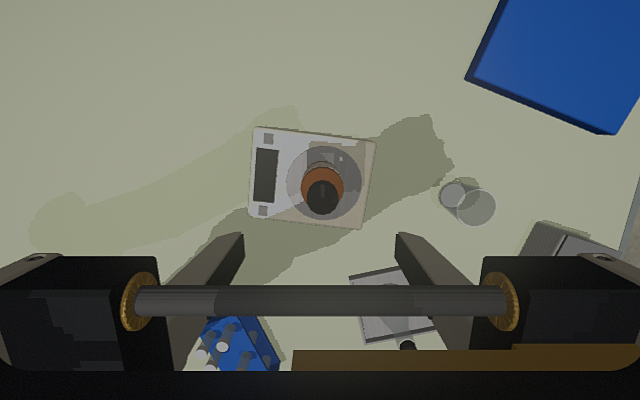

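```bash
cat >> h.py <<'E'
def cloud(c):
    K=c['camera_matrix'];v,u=np.mgrid[:400,:640]
    r=np.stack([(u-K[0,2])/K[0,0],-(v-K[1,2])/K[1,1],-np.ones_like(u,float)],-1)*np.array(c['depth'])[...,None]
    return r@np.array(c['attitude']).T+c['xyz']
def seg(P,box,zl,zh,n=''):
    x0,x1,y0,y1=box;Q=P.reshape(-1,3);Q=Q[(Q[:,0]>x0)&(Q[:,0]<x1)&(Q[:,1]>y0)&(Q[:,1]<y1)&(Q[:,2]>zl)&(Q[:,2]<zh)]
    if len(Q)<6: print(n,len(Q));return
    (mx,my),w,a=cv2.minAreaRect(Q[:,:2].astype(np.float32));print(n,len(Q),np.round([mx,my,*w,a],4),Q[:,2].mean().round(4),'circ',np.round(cv2.minEnclosingCircle(Q[:,:2].astype(np.float32))[0],4))
E
python3 - <<'E'
from h import *
c=load('w1');P=cloud(c)
seg(P,(.42,.52,.29,.4),.152,.17,'cap')
seg(P,(.38,.55,.25,.44),.042,.05,'pan')
seg(P,(.3,.6,.2,.5),.02,.05,'housing')
print(pt(c,323.5,184,z=.046))
seg(cloud(load('top1')),(.3,.6,.2,.5),.02,.05,'housing top')
E
```

```text
cap 803 [0.4688 0.3449 0.0307 0.0311 0.3898] 0.1591 circ [0.4686 0.3447]
pan 2620 [ 0.4722  0.3374  0.102   0.1019 88.5154] 0.0454 circ [0.4718 0.3367]
housing 9085 [ 0.452   0.3393  0.13    0.1702 82.8317] 0.0383 circ [0.4529 0.3402]
[0.47133646 0.33709192 0.046     ]
housing top 3490 [ 0.4505  0.3396  0.1304  0.1702 82.4513] 0.0389 circ [0.4505 0.3395]
```

Request:
{"method": "arm_command", "body": {"steps": [[1, 0, 0.07, 0.4, 0, 0, 0], [1, 0, 0, 0.7, 0, 0, 0], [1, 0, 0, 0.7, 0, 0, 0], [1, 0, 0, 0.7, 0, 0, 0], [1, 0, 0, 0.7, 0, 0, 0], [1, 0, 0, 0.7, 0, 0, 0], [1, 0, 0, 0.6, 0, 0, 0], [1, 0, 0, 0.5, 0, 0, 0], [1, 0, 0, 0.35, 0, 0, 0], [1, 0, 0, 0.2, 0, 0, 0], [1, 0, 0, 0, 0, 0, 0], [1, 0, 0, 0, 0, 0, 0]]}}

```text
clock: 4.32
tool_pos: [0.4679, 0.3452, 0.1309]
ee_rot: [[-0.001, 1.0, 0.0], [1.0, 0.001, 0.0], [0.0, 0.0, -1.0]]
force: [-0.5, -0.4, 0.8]
grip_width: 0.998
finger_force: 0.0
```

Request:
{"method": "arm_command", "body": {"steps": [[-1, 0, 0, 0, 0, 0, 0], [-1, 0, 0, 0, 0, 0, 0], [-1, 0, 0, 0, 0, 0, 0], [-1, 0, 0, 0, 0, 0, 0], [-1, 0, 0, 0, 0, 0, 0], [-1, 0, 0, 0, 0, 0, 0], [-1, 0, 0, 0, 0, 0, 0], [-1, 0, 0, 0, 0, 0, 0], [-1, 0, 0, 0, 0, 0, 0], [-1, 0, 0, 0, 0, 0, 0], [-1, 0, 0, 0, 0, 0, 0], [-1, 0, 0, 0, 0, 0, 0]]}}

```text
clock: 5.32
tool_pos: [0.4681, 0.3448, 0.1308]
ee_rot: [[0.0, 1.0, 0.0], [1.0, -0.0, -0.0], [-0.0, 0.0, -1.0]]
force: [0.2, -0.1, -0.2]
grip_width: 0.341
finger_force: 30.0
```

Request:
{"method": "arm_command", "body": {"steps": [[-1, 0, 0, -0.2, 0, 0, 0], [-1, 0, 0, -0.5, 0, 0, 0], [-1, 0, 0, -0.7, 0, 0, 0], [-1, 0, 0, -0.7, 0, 0, 0], [-1, 0, 0, -0.7, 0, 0, 0], [-1, 0, 0, -0.7, 0, 0, 0], [-1, 0, 0, -0.7, 0, 0, 0], [-1, -0.1, 0, -0.5, 0, 0, 0], [-1, -0.3, 0.1, -0.1, 0, 0, 0], [-1, -0.5, 0.1, 0, 0, 0, 0], [-1, -0.7, 0.1, 0, 0, 0, 0], [-1, -0.8, 0.1, 0, 0, 0, 0], [-1, -0.8, 0.1, 0, 0, 0, 0], [-1, -0.8, 0.1, 0, 0, 0, 0], [-1, -0.8, 0.1, 0, 0, 0, 0], [-1, -0.8, 0.1, 0, 0, 0, 0], [-1, -0.8, 0.1, 0, 0, 0, 0], [-1, -0.8, 0.1, 0, 0, 0, 0], [-1, -0.8, 0.1, 0, 0, 0, 0], [-1, -0.8, 0.1, 0, 0, 0, 0]]}}

```text
clock: 6.98
tool_pos: [0.4971, 0.1223, 0.2498]
ee_rot: [[0.001, 1.0, -0.002], [1.0, -0.001, -0.001], [-0.001, -0.002, -1.0]]
force: [0.5, -1.1, -2.6]
grip_width: 0.342
finger_force: 30.0
```

Request:
{"method": "arm_command", "body": {"steps": [[-1, -0.8, 0, 0, 0, 0, 0], [-1, -0.8, 0, 0, 0, 0, 0], [-1, -0.8, 0, 0, 0, 0, 0], [-1, -0.8, 0, 0, 0, 0, 0], [-1, -0.8, 0, 0, 0, 0, 0], [-1, -0.8, 0, 0, 0, 0, 0], [-1, -0.8, 0, 0, 0, 0, 0], [-1, -0.8, -0.1, 0, 0, 0, 0], [-1, -0.8, -0.2, 0, 0, 0, 0], [-1, -0.8, -0.2, 0, 0, 0, 0], [-1, -0.8, -0.2, 0, 0, 0, 0], [-1, -0.8, -0.2, 0, 0, 0, 0], [-1, -0.8, -0.2, 0, 0, 0, 0], [-1, -0.8, -0.2, 0, 0, 0, 0], [-1, -0.8, -0.2, 0, 0, 0, 0], [-1, -0.8, -0.2, 0, 0, 0, 0], [-1, -0.7, -0.2, 0, 0, 0, 0], [-1, -0.5, -0.2, 0, 0, 0, 0], [-1, -0.3, -0.1, 0, 0, 0, 0], [-1, -0.1, 0, 0, 0, 0, 0]]}}

```text
clock: 8.65
tool_pos: [0.4412, -0.2367, 0.2503]
ee_rot: [[0.003, 1.0, -0.001], [1.0, -0.003, 0.0], [0.0, -0.001, -1.0]]
force: [0.2, 0.3, -2.0]
grip_width: 0.339
finger_force: 30.0
```

Request:
{"method": "arm_command", "body": {"steps": [[-1, 0, 0, 0, 0, 0, 0], [-1, 0, 0, 0, 0, 0, 0]]}}

```text
clock: 8.82
tool_pos: [0.4429, -0.2346, 0.2505]
ee_rot: [[-0.0, 1.0, -0.001], [1.0, 0.0, 0.001], [0.001, -0.001, -1.0]]
force: [0.6, 0.1, -2.5]
grip_width: 0.34
finger_force: 30.0
```

```bash
python3 - <<'E'
from h import *
go(.425,-.332,.09)
c=shot('wrist','w2');P=cloud(c)
Q=P.reshape(-1,3);seg(P,(.3,.55,-.47,-.2),.0025,.008,'mat')
E
```

```text
t 8.82 pos [ 0.4429 -0.2346  0.2505] units [-3.9  -0.71  6.42] turn [-0.01 -0.01  0.  ] grip 0.34 29.99953329563141 [ 0.6  0.1 -2.5]
mat 715 [ 0.4133 -0.3325  0.1292  0.1569 82.4666] 0.0035 circ [ 0.4194 -0.3342]
```

View pics/w2.png

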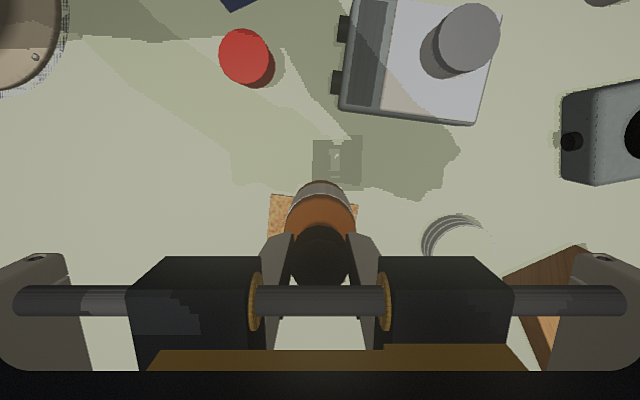

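Request:
{"method": "arm_command", "body": {"steps": [[-1, -0.3, -0.1, 0, 0, 0, 0], [-1, -0.7, -0.15, 0, 0, 0, 0], [-1, -0.8, -0.15, 0, 0, 0, 0], [-1, -0.8, -0.15, 0, 0, 0, 0], [-1, -0.7, -0.1, 0, 0, 0, 0], [-1, -0.4, -0.06, 0, 0, 0, 0], [-1, -0.2, 0, 0.2, 0, 0, 0], [-1, 0, 0, 0.6, 0, 0, 0], [-1, 0, 0, 0.8, 0, 0, 0], [-1, 0, 0, 0.8, 0, 0, 0], [-1, 0, 0, 0.8, 0, 0, 0], [-1, 0, 0, 0.8, 0, 0, 0], [-1, 0, 0, 0.7, 0, 0, 0], [-1, 0, 0, 0.6, 0, 0, 0], [-1, 0, 0, 0.4, 0, 0, 0], [-1, 0, 0, 0.3, 0, 0, 0], [-1, 0, 0, 0.2, 0, 0, 0], [-1, 0, 0, 0.1, 0, 0, 0], [-1, 0, 0, 0, 0, 0, 0], [-1, 0, 0, 0, 0, 0, 0]]}}

```text
clock: 10.53
tool_pos: [0.4255, -0.3329, 0.0938]
ee_rot: [[0.0, 1.0, 0.001], [1.0, -0.0, -0.0], [-0.0, 0.001, -1.0]]
force: [-0.3, 0.3, -2.2]
grip_width: 0.338
finger_force: 30.0
```

Request:
{"method": "arm_command", "body": {"steps": [[-1, 0, 0, 0.1, 0, 0, 0], [-1, 0, 0, 0.06, 0, 0, 0], [-1, 0, 0, 0.02, 0, 0, 0], [-1, 0, 0, 0, 0, 0, 0], [-1, 0, 0, 0, 0, 0, 0]]}}

```text
clock: 10.95
tool_pos: [0.4253, -0.3327, 0.089]
ee_rot: [[0.0, 1.0, 0.0], [1.0, -0.0, -0.0], [-0.0, 0.0, -1.0]]
force: [-0.4, -0.6, -2.1]
grip_width: 0.338
finger_force: 30.0
```

Request:
{"method": "arm_command", "body": {"steps": [[-1, 0, 0, 0.03, 0, 0, 0], [-1, 0, 0, 0.02, 0, 0, 0], [-1, 0, 0, 0, 0, 0, 0]]}}

```text
clock: 11.2
tool_pos: [0.4257, -0.333, 0.0887]
ee_rot: [[0.0, 1.0, 0.002], [1.0, -0.0, -0.0], [-0.0, 0.002, -1.0]]
force: [-0.2, 0.7, 10.8]
grip_width: 0.338
finger_force: 30.0
```

Contact. Release, rise, then head for the jar at (.579,-.0846).

Request:
{"method": "arm_command", "body": {"steps": [[-0.2, 0, 0, -0.02, 0, 0, 0], [0, 0, 0, 0, 0, 0, 0], [0.5, 0, 0, 0, 0, 0, 0], [1, 0, 0, 0, 0, 0, 0], [1, 0, 0, 0, 0, 0, 0], [1, 0, 0, 0, 0, 0, 0], [1, 0, 0, -0.4, 0, 0, 0], [1, 0, 0, -0.8, 0, 0, 0], [1, 0, 0, -0.8, 0, 0, 0], [1, 0, 0, -0.8, 0, 0, 0], [1, 0, 0, -0.8, 0, 0, 0], [1, 0, 0, -0.8, 0, 0, 0], [1, 0, 0, -0.8, 0, 0, 0], [1, 0, 0, -0.4, 0, 0, 0], [1, 0, 0, 0, 0, 0, 0]]}}

```text
clock: 12.45
tool_pos: [0.426, -0.3334, 0.2305]
ee_rot: [[0.0, 1.0, 0.004], [1.0, -0.0, -0.002], [-0.002, 0.004, -1.0]]
force: [-0.0, -0.4, -0.2]
grip_width: 0.999
finger_force: 0.0
```

```bash
python3 - <<'E'
from h import *
go(.579,-.0846,.22)
c=shot('wrist','w3');P=cloud(c)
seg(P,(.36,.5,-.4,-.26),.11,.125,'cap')
c=shot('top','t3');P=cloud(c)
seg(P,(.36,.5,-.4,-.26),.11,.125,'cap')
seg(P,(.38,.55,.25,.44),.043,.05,'pan')
E
```

```text
t 12.45 pos [ 0.426  -0.3334  0.2305] units [9.95 6.12 0.42] turn [ 0.04  0.02 -0.  ] grip 0.999 0.0 [-0.  -0.4 -0.2]
cap 784 [ 0.4253 -0.3322  0.0299  0.0307  0.7537] 0.1172 circ [ 0.4255 -0.3327]
cap 195 [ 4.24800e-01 -3.31400e-01  3.18000e-02  2.93000e-02  8.85445e+01] 0.1173 circ [ 0.4245 -0.3311]
pan 1577 [ 0.47    0.3376  0.1022  0.1025 23.5928] 0.0463 circ [0.4708 0.3378]
```

Request:
{"method": "arm_command", "body": {"steps": [[1, 0.4, 0.25, 0, 0, 0, 0], [1, 0.8, 0.49, 0, 0, 0, 0], [1, 0.8, 0.49, 0, 0, 0, 0], [1, 0.8, 0.49, 0, 0, 0, 0], [1, 0.8, 0.49, 0, 0, 0, 0], [1, 0.8, 0.49, 0, 0, 0, 0], [1, 0.8, 0.49, 0, 0, 0, 0], [1, 0.8, 0.49, 0, 0, 0, 0], [1, 0.8, 0.49, 0, 0, 0, 0], [1, 0.8, 0.49, 0, 0, 0, 0], [1, 0.8, 0.49, 0, 0, 0, 0], [1, 0.8, 0.49, 0, 0, 0, 0], [1, 0.5, 0.3, 0, 0, 0, 0], [1, 0.25, 0.18, 0, 0, 0, 0], [1, 0, 0, 0, 0, 0, 0], [1, 0, 0, 0, 0, 0, 0]]}}

```text
clock: 13.88
tool_pos: [0.5777, -0.0844, 0.2277]
ee_rot: [[0.0, 1.0, -0.001], [1.0, -0.0, -0.001], [-0.001, -0.001, -1.0]]
force: [-1.2, -0.4, -0.7]
grip_width: 0.999
finger_force: 0.0
```

```bash
python3 - <<'E'
from h import *
c=shot('wrist','w4');P=cloud(c)
seg(P,(.53,.63,-.13,-.04),.112,.125,'jar')
seg(P,(.45,.66,-.18,-.02),.056,.065,'plate')
go(.579,-.0846,.087)
E
```

```text
jar 2589 [ 5.81000e-01 -8.56000e-02  5.68000e-02  5.65000e-02  8.91274e+01] 0.1173 circ [ 0.5808 -0.0856]
plate 6326 [ 0.5767 -0.0967  0.116   0.116  83.0182] 0.0593 circ [ 0.5763 -0.0964]
t 13.93 pos [ 0.5775 -0.0852  0.2279] units [0.03 0.07 5.64] turn [-0.01  0.01 -0.02] grip 0.999 0.0 [-0.5 -0.  -0.7]
```

Request:
{"method": "arm_command", "body": {"steps": [[1, 0, 0.1, 0.4, 0, 0, 0], [1, 0, 0, 0.7, 0, 0, 0], [1, 0, 0, 0.7, 0, 0, 0], [1, 0, 0, 0.7, 0, 0, 0], [1, 0, 0, 0.7, 0, 0, 0], [1, 0, 0, 0.7, 0, 0, 0], [1, 0, 0, 0.6, 0, 0, 0], [1, 0, 0, 0.5, 0, 0, 0], [1, 0, 0, 0.4, 0, 0, 0], [1, 0, 0, 0.2, 0, 0, 0], [1, 0, 0, 0, 0, 0, 0], [1, 0, 0, 0, 0, 0, 0], [-1, 0, 0, 0, 0, 0, 0], [-1, 0, 0, 0, 0, 0, 0], [-1, 0, 0, 0, 0, 0, 0], [-1, 0, 0, 0, 0, 0, 0], [-1, 0, 0, 0, 0, 0, 0], [-1, 0, 0, 0, 0, 0, 0], [-1, 0, 0, 0, 0, 0, 0], [-1, 0, 0, 0, 0, 0, 0]]}}

```text
clock: 15.6
tool_pos: [0.5809, -0.0839, 0.0883]
ee_rot: [[-0.0, 1.0, 0.0], [1.0, 0.0, 0.0], [0.0, 0.0, -1.0]]
force: [-0.3, 0.5, 3.2]
grip_width: 0.62
finger_force: 30.0
```

Request:
{"method": "arm_command", "body": {"steps": [[-1, 0, 0, -0.2, 0, 0, 0], [-1, 0, 0, -0.5, 0, 0, 0], [-1, 0, 0, -0.7, 0, 0, 0], [-1, 0, 0, -0.7, 0, 0, 0], [-1, 0, 0, -0.7, 0, 0, 0], [-1, 0, 0, -0.7, 0, 0, 0], [-1, 0, 0, -0.7, 0, 0, 0], [-1, 0.1, -0.03, -0.4, 0, 0, 0], [-1, 0.4, -0.12, 0, 0, 0, 0], [-1, 0.7, -0.18, 0, 0, 0, 0], [-1, 0.8, -0.2, 0, 0, 0, 0], [-1, 0.8, -0.2, 0, 0, 0, 0], [-1, 0.8, -0.2, 0, 0, 0, 0], [-1, 0.8, -0.2, 0, 0, 0, 0], [-1, 0.8, -0.2, 0, 0, 0, 0], [-1, 0.8, -0.2, 0, 0, 0, 0], [-1, 0.8, -0.2, 0, 0, 0, 0], [-1, 0.8, -0.2, 0, 0, 0, 0], [-1, 0.8, -0.2, 0, 0, 0, 0], [-1, 0.8, -0.2, 0, 0, 0, 0]]}}

```text
clock: 17.27
tool_pos: [0.521, 0.1477, 0.2021]
ee_rot: [[-0.001, 1.0, -0.002], [1.0, 0.001, -0.0], [-0.0, -0.002, -1.0]]
force: [0.6, 0.8, -1.4]
grip_width: 0.616
finger_force: 30.0
```

Request:
{"method": "arm_command", "body": {"steps": [[-1, 0.8, -0.25, 0, 0, 0, 0], [-1, 0.8, -0.25, 0, 0, 0, 0], [-1, 0.8, -0.25, 0, 0, 0, 0], [-1, 0.8, -0.25, 0, 0, 0, 0], [-1, 0.8, -0.25, 0, 0, 0, 0], [-1, 0.8, -0.25, 0, 0, 0, 0], [-1, 0.8, -0.2, 0, 0, 0, 0], [-1, 0.6, -0.2, 0, 0, 0, 0], [-1, 0.4, -0.1, 0, 0, 0, 0], [-1, 0.2, -0.03, 0, 0, 0, 0], [-1, 0, 0, 0, 0, 0, 0], [-1, 0, 0, 0, 0, 0, 0]]}}

```text
clock: 18.27
tool_pos: [0.4717, 0.3154, 0.2028]
ee_rot: [[0.0, 1.0, -0.0], [1.0, -0.0, -0.001], [-0.001, -0.0, -1.0]]
force: [0.3, -0.0, -1.7]
grip_width: 0.619
finger_force: 30.0
```

```bash
python3 - <<'E'
from h import *
go(.4715,.338,.0743)
E
```

```text
t 18.27 pos [0.4717 0.3154 0.2028] units [ 0.91 -0.01  5.14] turn [-0.    0.01 -0.01] grip 0.619 29.99968707561493 [ 0.3 -0.  -1.7]
```

Request:
{"method": "arm_command", "body": {"steps": [[-1, 0.3, 0, 0, 0, 0, 0], [-1, 0.4, 0, 0.2, 0, 0, 0], [-1, 0.2, 0, 0.5, 0, 0, 0], [-1, 0, 0, 0.7, 0, 0, 0], [-1, 0, 0, 0.7, 0, 0, 0], [-1, 0, 0, 0.7, 0, 0, 0], [-1, 0, 0, 0.7, 0, 0, 0], [-1, 0, 0, 0.5, 0, 0, 0], [-1, 0, 0, 0.4, 0, 0, 0], [-1, 0, 0, 0.3, 0, 0, 0], [-1, 0, 0, 0.2, 0, 0, 0], [-1, 0, 0, 0.1, 0, 0, 0], [-1, 0, 0, 0, 0, 0, 0], [-1, 0, 0, 0, 0, 0, 0]]}}

```text
clock: 19.43
tool_pos: [0.472, 0.3387, 0.0785]
ee_rot: [[0.0, 1.0, 0.0], [1.0, -0.0, 0.0], [0.0, 0.0, -1.0]]
force: [-0.3, 0.0, -0.6]
grip_width: 0.616
finger_force: 30.0
```

Request:
{"method": "arm_command", "body": {"steps": [[-1, 0, 0, 0.08, 0, 0, 0], [-1, 0, 0, 0.05, 0, 0, 0], [-1, 0, 0, 0.02, 0, 0, 0], [-1, 0, 0, 0, 0, 0, 0], [-1, 0, 0, 0, 0, 0, 0]]}}

```text
clock: 19.85
tool_pos: [0.4718, 0.3386, 0.0745]
ee_rot: [[-0.0, 1.0, 0.0], [1.0, 0.0, 0.0], [0.0, 0.0, -1.0]]
force: [1.0, -0.4, -1.6]
grip_width: 0.616
finger_force: 30.0
```

Request:
{"method": "arm_command", "body": {"steps": [[-1, 0, 0, 0.03, 0, 0, 0], [-1, 0, 0, 0.02, 0, 0, 0], [-1, 0, 0, 0, 0, 0, 0]]}}

```text
clock: 20.1
tool_pos: [0.4719, 0.3386, 0.0743]
ee_rot: [[0.0, 1.0, 0.0], [1.0, -0.0, 0.001], [0.001, 0.0, -1.0]]
force: [-3.2, -1.2, 13.5]
grip_width: 0.617
finger_force: 30.0
```

Contact; release and rise.

Request:
{"method": "arm_command", "body": {"steps": [[0.3, 0, 0, -0.03, 0, 0, 0], [0.4, 0, 0, 0, 0, 0, 0], [0.6, 0, 0, 0, 0, 0, 0], [1, 0, 0, 0, 0, 0, 0], [1, 0, 0, 0, 0, 0, 0], [1, 0, 0, 0, 0, 0, 0], [1, 0, 0, -0.4, 0, 0, 0], [1, 0, 0, -0.8, 0, 0, 0], [1, 0, 0, -0.8, 0, 0, 0], [1, 0, 0, -0.8, 0, 0, 0], [1, 0, 0, -0.8, 0, 0, 0], [1, 0, 0, -0.8, 0, 0, 0], [1, 0, 0, -0.8, 0, 0, 0], [1, 0, 0, -0.8, 0, 0, 0], [1, 0, 0, -0.4, 0, 0, 0], [1, 0, 0, 0, 0, 0, 0]]}}

```text
clock: 21.43
tool_pos: [0.4727, 0.339, 0.2363]
ee_rot: [[0.0, 1.0, 0.003], [1.0, -0.0, 0.003], [0.003, 0.003, -1.0]]
force: [-0.3, -0.3, 0.4]
grip_width: 0.999
finger_force: 0.0
```

```bash
python3 - <<'E'
from h import *
go(.5807,.1306,.24)
c=shot('wrist','w5');P=cloud(c)
seg(P,(.4,.55,.25,.44),.098,.11,'jar')
seg(P,(.4,.55,.25,.44),.043,.05,'pan')
seg(P,(.5,.7,.03,.21),.009,.025,'tray')
seg(P,(.55,.61,.1,.16),.118,.13,'stopper')
E
```

```text
t 21.43 pos [0.4727 0.339  0.2363] units [-8.34  4.32 -0.16] turn [ 0.03 -0.03 -0.  ] grip 0.999 0.0 [-0.3 -0.3  0.4]
jar 2228 [ 0.4713  0.3371  0.0563  0.0568 43.6872] 0.1033 circ [0.4711 0.3367]
pan 2820 [ 0.472   0.3364  0.1031  0.1026 87.5609] 0.0454 circ [0.4718 0.3368]
tray 399 [ 0.5912  0.1232  0.129   0.1318 13.19  ] 0.0129 circ [0.5984 0.1216]
stopper 0
```

Request:
{"method": "arm_command", "body": {"steps": [[1, -0.4, 0.2, -0.1, 0, 0, 0], [1, -0.8, 0.42, -0.1, 0, 0, 0], [1, -0.8, 0.42, 0, 0, 0, 0], [1, -0.8, 0.42, 0, 0, 0, 0], [1, -0.8, 0.42, 0, 0, 0, 0], [1, -0.8, 0.42, 0, 0, 0, 0], [1, -0.8, 0.42, 0, 0, 0, 0], [1, -0.8, 0.42, 0, 0, 0, 0], [1, -0.8, 0.42, 0, 0, 0, 0], [1, -0.8, 0.4, 0, 0, 0, 0], [1, -0.5, 0.24, 0, 0, 0, 0], [1, -0.2, 0.1, 0, 0, 0, 0], [1, 0, 0, 0, 0, 0, 0], [1, 0, 0, 0, 0, 0, 0]]}}

```text
clock: 22.65
tool_pos: [0.5788, 0.1315, 0.2383]
ee_rot: [[-0.0, 1.0, -0.001], [1.0, 0.0, 0.0], [0.0, -0.001, -1.0]]
force: [-0.9, -0.6, 0.8]
grip_width: 0.999
finger_force: 0.0
```

```bash
python3 - <<'E'
from h import *
c=shot('wrist','w6');P=cloud(c)
seg(P,(.5,.7,.03,.21),.009,.025,'tray')
seg(P,(.55,.61,.1,.16),.116,.13,'stopper')
go(.5807,.1306,.081)
E
```

```text
tray 1569 [ 0.5916  0.1226  0.1303  0.1306 13.1685] 0.0139 circ [0.5915 0.1229]
stopper 373 [0.5827 0.1302 0.0202 0.0209 0.0282] 0.123 circ [0.5827 0.1302]
t 22.7 pos [0.5787 0.1322 0.2384] units [-0.07  0.09  6.3 ] turn [-0.01 -0.    0.01] grip 1.0 0.0 [-0.4 -0.2  0.2]
```

View pics/w6.png

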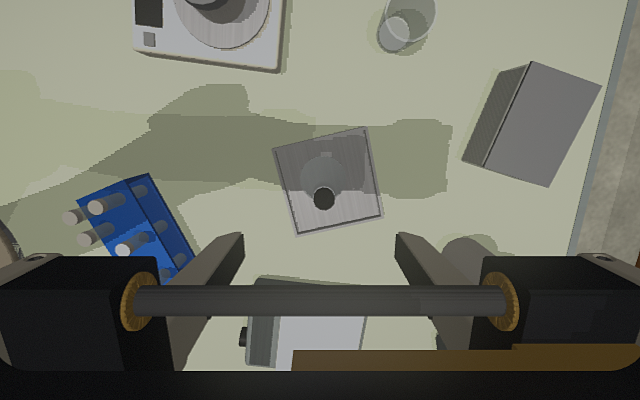

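Request:
{"method": "arm_command", "body": {"steps": [[1, -0.05, 0.11, 0.4, 0, 0, 0], [1, 0, 0, 0.7, 0, 0, 0], [1, 0, 0, 0.7, 0, 0, 0], [1, 0, 0, 0.7, 0, 0, 0], [1, 0, 0, 0.7, 0, 0, 0], [1, 0, 0, 0.7, 0, 0, 0], [1, 0, 0, 0.7, 0, 0, 0], [1, 0, 0, 0.6, 0, 0, 0], [1, 0, 0, 0.5, 0, 0, 0], [1, 0, 0, 0.4, 0, 0, 0], [1, 0, 0, 0.2, 0, 0, 0], [1, 0, 0, 0, 0, 0, 0], [1, 0, 0, 0, 0, 0, 0]]}}

```text
clock: 23.78
tool_pos: [0.5821, 0.1299, 0.0815]
ee_rot: [[-0.0, 1.0, 0.0], [1.0, 0.0, -0.0], [-0.0, 0.0, -1.0]]
force: [-0.4, 0.4, 0.1]
grip_width: 1.0
finger_force: 0.0
```

Request:
{"method": "arm_command", "body": {"steps": [[0.2, 0, 0, 0, 0, 0, 0], [-0.2, 0, 0, 0, 0, 0, 0], [-0.3, 0, 0, 0, 0, 0, 0], [-0.4, 0, 0, 0, 0, 0, 0], [-1, 0, 0, 0, 0, 0, 0], [-1, 0, 0, 0, 0, 0, 0], [-1, 0, 0, 0, 0, 0, 0], [-1, 0, 0, 0, 0, 0, 0], [-1, 0, 0, 0, 0, 0, 0], [-1, 0, 0, 0, 0, 0, 0], [-1, 0, 0, 0, 0, 0, 0]]}}

```text
clock: 24.7
tool_pos: [0.5821, 0.1298, 0.0814]
ee_rot: [[0.0, 1.0, 0.0], [1.0, -0.0, -0.0], [-0.0, 0.0, -1.0]]
force: [1.1, 0.3, -0.1]
grip_width: 0.257
finger_force: 0.6
```

Request:
{"method": "arm_command", "body": {"steps": [[-1, 0, 0, 0, 0, 0, 0], [-1, 0, 0, 0, 0, 0, 0], [-1, 0, 0, -0.2, 0, 0, 0], [-1, 0, 0, -0.5, 0, 0, 0], [-1, 0, 0, -0.7, 0, 0, 0], [-1, 0, 0, -0.7, 0, 0, 0], [-1, 0, 0, -0.7, 0, 0, 0], [-1, 0, 0, -0.7, 0, 0, 0], [-1, 0, 0, -0.7, 0, 0, 0], [-1, 0, 0, -0.5, 0, 0, 0], [-1, 0, 0, -0.2, 0, 0, 0], [-1, -0.2, 0, 0, 0, 0, 0], [-1, -0.5, 0, 0, 0, 0, 0], [-1, -0.7, -0.05, 0, 0, 0, 0], [-1, -0.8, -0.05, 0, 0, 0, 0], [-1, -0.8, -0.05, 0, 0, 0, 0], [-1, -0.8, -0.05, 0, 0, 0, 0], [-1, -0.8, -0.04, 0, 0, 0, 0], [-1, -0.8, 0, 0, 0, 0, 0], [-1, -0.8, 0, 0, 0, 0, 0]]}}

```text
clock: 26.37
tool_pos: [0.5749, -0.0276, 0.2029]
ee_rot: [[0.001, 1.0, -0.002], [1.0, -0.001, -0.001], [-0.001, -0.002, -1.0]]
force: [0.3, -0.4, -1.8]
grip_width: 0.254
finger_force: 30.0
```

Request:
{"method": "arm_command", "body": {"steps": [[-1, -0.8, 0, 0, 0, 0, 0], [-1, -0.7, 0, 0, 0, 0, 0], [-1, -0.6, 0, 0, 0, 0, 0], [-1, -0.4, 0, 0, 0, 0, 0], [-1, -0.2, 0, 0, 0, 0, 0], [-1, 0, 0, 0, 0, 0, 0], [-1, 0, 0, 0, 0, 0, 0]]}}

```text
clock: 26.95
tool_pos: [0.5757, -0.0924, 0.2035]
ee_rot: [[0.0, 1.0, -0.001], [1.0, -0.0, 0.0], [0.0, -0.001, -1.0]]
force: [-0.8, 0.5, -1.8]
grip_width: 0.254
finger_force: 30.0
```

```bash
python3 - <<'E'
from h import *
go(.5765,-.0955,.1374)
E
```

```text
t 26.95 pos [ 0.5757 -0.0924  0.2035] units [-0.12  0.03  2.64] turn [-0.01 -0.   -0.  ] grip 0.254 29.97872043546522 [-0.8  0.5 -1.8]
```

Request:
{"method": "arm_command", "body": {"steps": [[-1, -0.12, 0.03, 0.2, 0, 0, 0], [-1, 0, 0, 0.5, 0, 0, 0], [-1, 0, 0, 0.5, 0, 0, 0], [-1, 0, 0, 0.4, 0, 0, 0], [-1, 0, 0, 0.3, 0, 0, 0], [-1, 0, 0, 0.25, 0, 0, 0], [-1, 0, 0, 0.2, 0, 0, 0], [-1, 0, 0, 0.12, 0, 0, 0], [-1, 0, 0, 0.05, 0, 0, 0], [-1, 0, 0, 0, 0, 0, 0], [-1, 0, 0, 0, 0, 0, 0]]}}

```text
clock: 27.87
tool_pos: [0.5769, -0.0958, 0.1412]
ee_rot: [[0.0, 1.0, 0.001], [1.0, -0.0, -0.0], [-0.0, 0.001, -1.0]]
force: [0.3, -0.1, -1.4]
grip_width: 0.249
finger_force: 30.0
```

Request:
{"method": "arm_command", "body": {"steps": [[-1, 0, 0, 0.06, 0, 0, 0], [-1, 0, 0, 0.04, 0, 0, 0], [-1, 0, 0, 0.02, 0, 0, 0], [-1, 0, 0, 0, 0, 0, 0], [-1, 0, 0, 0, 0, 0, 0]]}}

```text
clock: 28.28
tool_pos: [0.5768, -0.0957, 0.1379]
ee_rot: [[0.0, 1.0, 0.0], [1.0, -0.0, 0.0], [0.0, 0.0, -1.0]]
force: [0.9, 0.2, -0.5]
grip_width: 0.253
finger_force: 30.0
```

Request:
{"method": "arm_command", "body": {"steps": [[-1, 0, 0, 0.03, 0, 0, 0], [-1, 0, 0, 0.02, 0, 0, 0], [-1, 0, 0, 0, 0, 0, 0]]}}

```text
clock: 28.53
tool_pos: [0.5771, -0.0958, 0.1372]
ee_rot: [[0.0, 1.0, 0.001], [1.0, -0.0, 0.0], [0.0, 0.001, -1.0]]
force: [-0.1, 0.5, 4.5]
grip_width: 0.25
finger_force: 30.0
```

Request:
{"method": "arm_command", "body": {"steps": [[-0.4, 0, 0, 0, 0, 0, 0], [-0.3, 0, 0, 0, 0, 0, 0], [0.2, 0, 0, 0, 0, 0, 0], [1, 0, 0, 0, 0, 0, 0], [1, 0, 0, 0, 0, 0, 0], [1, 0, 0, 0, 0, 0, 0], [1, 0, 0, 0, 0, 0, 0], [1, 0, 0, -0.4, 0, 0, 0], [1, 0, 0, -0.8, 0, 0, 0], [1, 0, 0, -0.8, 0, 0, 0], [1, 0, 0, -0.8, 0, 0, 0], [1, 0, 0, -0.8, 0, 0, 0], [1, 0, 0, -0.4, 0, 0, 0], [1, 0, 0, 0, 0, 0, 0]]}}

```text
clock: 29.7
tool_pos: [0.5778, -0.096, 0.2392]
ee_rot: [[0.0, 1.0, 0.004], [1.0, -0.0, -0.0], [-0.0, 0.004, -1.0]]
force: [1.0, 0.3, -0.6]
grip_width: 1.001
finger_force: 0.0
```

```bash
python3 - <<'E'
from h import *
c=shot('wrist','w7');P=cloud(c)
seg(P,(.55,.61,-.13,-.06),.172,.19,'stopper')
seg(P,(.45,.66,-.18,-.02),.056,.065,'plate')
go(.4255,-.3325,.23)
E
```

```text
stopper 561 [ 5.76800e-01 -9.55000e-02  2.16000e-02  2.06000e-02  8.89545e+01] 0.179 circ [ 0.5768 -0.0958]
plate 6249 [ 0.5768 -0.0967  0.116   0.1159 83.0463] 0.0593 circ [ 0.5769 -0.0965]
t 29.75 pos [ 0.5772 -0.0957  0.2376] units [-9.47 -6.07  0.29] turn [ 0.03 -0.    0.  ] grip 1.003 0.0 [-0.1 -0.9 -0.4]
```

View pics/w7.png

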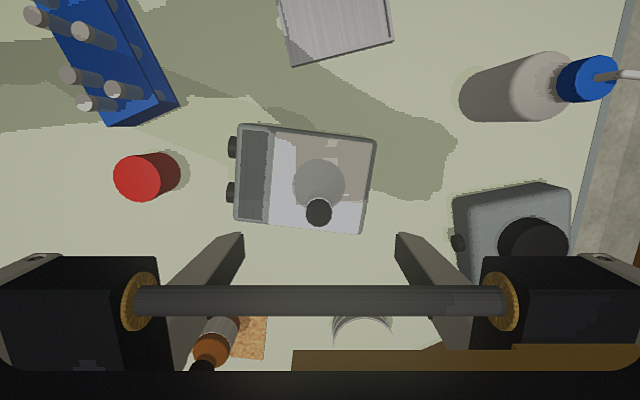

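Request:
{"method": "arm_command", "body": {"steps": [[1, -0.4, -0.25, 0, 0, 0, 0], [1, -0.8, -0.51, 0, 0, 0, 0], [1, -0.8, -0.51, 0, 0, 0, 0], [1, -0.8, -0.51, 0, 0, 0, 0], [1, -0.8, -0.51, 0, 0, 0, 0], [1, -0.8, -0.51, 0, 0, 0, 0], [1, -0.8, -0.51, 0, 0, 0, 0], [1, -0.8, -0.51, 0, 0, 0, 0], [1, -0.8, -0.51, 0, 0, 0, 0], [1, -0.8, -0.51, 0, 0, 0, 0], [1, -0.8, -0.51, 0, 0, 0, 0], [1, -0.6, -0.4, 0, 0, 0, 0], [1, -0.3, -0.2, 0, 0, 0, 0], [1, -0.2, -0.12, 0, 0, 0, 0], [1, 0, 0, 0, 0, 0, 0], [1, 0, 0, 0, 0, 0, 0]]}}

```text
clock: 31.08
tool_pos: [0.4251, -0.3326, 0.2361]
ee_rot: [[-0.0, 1.0, -0.001], [1.0, 0.0, 0.001], [0.001, -0.001, -1.0]]
force: [0.4, 0.8, 0.2]
grip_width: 0.998
finger_force: 0.0
```

```bash
python3 - <<'E'
from h import *
c=shot('wrist','w8');P=cloud(c)
seg(P,(.36,.5,-.4,-.26),.11,.125,'cap')
go(.4255,-.3325,.089)
E
```

```text
cap 757 [ 4.25700e-01 -3.32700e-01  3.15000e-02  2.96000e-02  8.95109e+01] 0.1171 circ [ 0.4256 -0.3326]
t 31.13 pos [ 0.4255 -0.3322  0.2363] units [-0.01  0.    5.89] turn [-0.   -0.01  0.01] grip 0.997 0.0 [ 0.7 -0.1  0.3]
```

Request:
{"method": "arm_command", "body": {"steps": [[1, 0, 0, 0.4, 0, 0, 0], [1, 0, 0, 0.7, 0, 0, 0], [1, 0, 0, 0.7, 0, 0, 0], [1, 0, 0, 0.7, 0, 0, 0], [1, 0, 0, 0.7, 0, 0, 0], [1, 0, 0, 0.7, 0, 0, 0], [1, 0, 0, 0.7, 0, 0, 0], [1, 0, 0, 0.55, 0, 0, 0], [1, 0, 0, 0.4, 0, 0, 0], [1, 0, 0, 0.25, 0, 0, 0], [1, 0, 0, 0.1, 0, 0, 0], [1, 0, 0, 0, 0, 0, 0], [1, 0, 0, 0, 0, 0, 0]]}}

```text
clock: 32.22
tool_pos: [0.4253, -0.3333, 0.0895]
ee_rot: [[-0.0, 1.0, 0.001], [1.0, 0.0, -0.0], [-0.0, 0.001, -1.0]]
force: [-1.0, 0.0, 0.0]
grip_width: 1.002
finger_force: 0.0
```

Request:
{"method": "arm_command", "body": {"steps": [[0.2, 0, 0, 0, 0, 0, 0], [-0.1, 0, 0, 0, 0, 0, 0], [-0.2, 0, 0, 0, 0, 0, 0], [-1, 0, 0, 0, 0, 0, 0], [-1, 0, 0, 0, 0, 0, 0], [-1, 0, 0, 0, 0, 0, 0], [-1, 0, 0, 0, 0, 0, 0], [-1, 0, 0, 0, 0, 0, 0], [-1, 0, 0, 0, 0, 0, 0], [-1, 0, 0, 0, 0, 0, 0], [-1, 0, 0, 0, 0, 0, 0], [-1, 0, 0, 0, 0, 0, 0], [-1, 0, 0, 0, 0, 0, 0]]}}

```text
clock: 33.3
tool_pos: [0.425, -0.3332, 0.0891]
ee_rot: [[0.0, 1.0, 0.0], [1.0, -0.0, -0.0], [-0.0, 0.0, -1.0]]
force: [0.1, 0.1, -0.7]
grip_width: 0.339
finger_force: 30.0
```

Request:
{"method": "arm_command", "body": {"steps": [[-1, 0, 0, -0.2, 0, 0, 0], [-1, 0, 0, -0.5, 0, 0, 0], [-1, 0, 0, -0.8, 0, 0, 0], [-1, 0, 0, -0.8, 0, 0, 0], [-1, 0, 0, -0.8, 0, 0, 0], [-1, 0, 0, -0.8, 0, 0, 0], [-1, 0, 0, -0.8, 0, 0, 0], [-1, 0, 0, -0.8, 0, 0, 0], [-1, 0, 0, -0.8, 0, 0, 0], [-1, 0, 0, -0.8, 0, 0, 0], [-1, 0, 0, -0.6, 0, 0, 0], [-1, 0, 0, -0.3, 0, 0, 0], [-1, 0.2, 0.08, 0, 0, 0, 0], [-1, 0.5, 0.16, 0, 0, 0, 0], [-1, 0.7, 0.16, 0, 0, 0, 0], [-1, 0.8, 0.16, 0, 0, 0, 0], [-1, 0.8, 0.16, 0, 0, 0, 0], [-1, 0.8, 0.16, 0, 0, 0, 0], [-1, 0.8, 0.16, 0, 0, 0, 0], [-1, 0.8, 0.16, 0, 0, 0, 0]]}}

```text
clock: 34.97
tool_pos: [0.4544, -0.1965, 0.288]
ee_rot: [[-0.0, 1.0, -0.002], [1.0, 0.0, 0.001], [0.001, -0.002, -1.0]]
force: [-0.2, 0.1, -2.9]
grip_width: 0.339
finger_force: 30.0
```

Request:
{"method": "arm_command", "body": {"steps": [[-1, 0.8, 0.3, 0, 0, 0, 0], [-1, 0.8, 0.32, 0, 0, 0, 0], [-1, 0.8, 0.32, 0, 0, 0, 0], [-1, 0.8, 0.32, 0, 0, 0, 0], [-1, 0.8, 0.32, 0, 0, 0, 0], [-1, 0.8, 0.32, 0, 0, 0, 0], [-1, 0.8, 0.32, 0, 0, 0, 0], [-1, 0.8, 0.32, 0, 0, 0, 0], [-1, 0.8, 0.32, 0, 0, 0, 0], [-1, 0.8, 0.32, 0, 0, 0, 0], [-1, 0.8, 0.32, 0, 0, 0, 0], [-1, 0.8, 0.32, 0, 0, 0, 0], [-1, 0.8, 0.32, 0, 0, 0, 0], [-1, 0.8, 0.32, 0, 0, 0, 0], [-1, 0.7, 0.3, 0, 0, 0, 0], [-1, 0.5, 0.3, 0, 0, 0, 0], [-1, 0.3, 0.2, 0, 0, 0, 0], [-1, 0.1, 0.1, 0, 0, 0, 0], [-1, 0, 0, 0, 0, 0, 0], [-1, 0, 0, 0, 0, 0, 0]]}}

```text
clock: 36.63
tool_pos: [0.5888, 0.1206, 0.289]
ee_rot: [[0.001, 1.0, -0.0], [1.0, -0.001, -0.001], [-0.001, -0.0, -1.0]]
force: [0.2, -0.1, -2.0]
grip_width: 0.339
finger_force: 30.0
```

```bash
python3 - <<'E'
from h import *
go(.591,.123,.092)
c=shot('top','t8');P=cloud(c)
c=shot('wrist','w9');P=cloud(c)
E
```

```text
t 36.63 pos [0.5888 0.1206 0.289 ] units [0.1  0.09 7.88] turn [-0.    0.01 -0.01] grip 0.339 29.999526143074036 [ 0.2 -0.1 -2. ]
```

Request:
{"method": "arm_command", "body": {"steps": [[-1, 0.09, 0.07, 0.3, 0, 0, 0], [-1, 0, 0, 0.7, 0, 0, 0], [-1, 0, 0, 0.8, 0, 0, 0], [-1, 0, 0, 0.8, 0, 0, 0], [-1, 0, 0, 0.8, 0, 0, 0], [-1, 0, 0, 0.8, 0, 0, 0], [-1, 0, 0, 0.8, 0, 0, 0], [-1, 0, 0, 0.8, 0, 0, 0], [-1, 0, 0, 0.7, 0, 0, 0], [-1, 0, 0, 0.5, 0, 0, 0], [-1, 0, 0, 0.4, 0, 0, 0], [-1, 0, 0, 0.2, 0, 0, 0], [-1, 0, 0, 0.1, 0, 0, 0], [-1, 0, 0, 0, 0, 0, 0], [-1, 0, 0, 0, 0, 0, 0]]}}

```text
clock: 37.98
tool_pos: [0.5912, 0.124, 0.0972]
ee_rot: [[0.0, 1.0, 0.001], [1.0, -0.0, 0.0], [0.0, 0.001, -1.0]]
force: [0.3, -1.0, -2.4]
grip_width: 0.336
finger_force: 30.0
```

Request:
{"method": "arm_command", "body": {"steps": [[-1, -0.03, -0.01, 0.12, 0, 0, 0], [-1, 0, 0, 0.1, 0, 0, 0], [-1, 0, 0, 0.06, 0, 0, 0], [-1, 0, 0, 0.02, 0, 0, 0], [-1, 0, 0, 0, 0, 0, 0], [-1, 0, 0, 0, 0, 0, 0]]}}

```text
clock: 38.48
tool_pos: [0.5906, 0.1233, 0.0892]
ee_rot: [[0.0, 1.0, 0.0], [1.0, -0.0, 0.0], [0.0, 0.0, -1.0]]
force: [0.4, -0.3, -2.3]
grip_width: 0.339
finger_force: 30.0
```

Request:
{"method": "arm_command", "body": {"steps": [[-1, 0, 0, 0.03, 0, 0, 0], [-1, 0, 0, 0.02, 0, 0, 0], [-1, 0, 0, 0, 0, 0, 0]]}}

```text
clock: 38.73
tool_pos: [0.591, 0.1233, 0.089]
ee_rot: [[0.0, 1.0, 0.001], [1.0, -0.0, 0.001], [0.001, 0.001, -1.0]]
force: [-1.6, 0.0, 9.9]
grip_width: 0.338
finger_force: 30.0
```

Request:
{"method": "arm_command", "body": {"steps": [[-0.2, 0, 0, -0.02, 0, 0, 0], [0, 0, 0, 0, 0, 0, 0], [0.5, 0, 0, 0, 0, 0, 0], [1, 0, 0, 0, 0, 0, 0], [1, 0, 0, 0, 0, 0, 0], [1, 0, 0, 0, 0, 0, 0], [1, 0, 0, -0.4, 0, 0, 0], [1, 0, 0, -0.8, 0, 0, 0], [1, 0, 0, -0.8, 0, 0, 0], [1, 0, 0, -0.8, 0, 0, 0], [1, 0, 0, -0.8, 0, 0, 0], [1, 0, 0, -0.8, 0, 0, 0], [1, 0, 0, -0.8, 0, 0, 0], [1, 0, 0, -0.4, 0, 0, 0], [1, 0, 0, 0, 0, 0, 0], [1, 0, 0, 0, 0, 0, 0]]}}

```text
clock: 40.07
tool_pos: [0.5904, 0.1234, 0.2286]
ee_rot: [[-0.0, 1.0, 0.001], [1.0, 0.0, 0.0], [0.0, 0.001, -1.0]]
force: [-0.5, 0.8, 0.9]
grip_width: 1.002
finger_force: 0.0
```

```bash
python3 - <<'E'
from h import *
go(.59,.123,.25)
c=shot('wrist','w10');P=cloud(c)
seg(P,(.54,.64,.07,.17),.11,.125,'cap')
seg(P,(.5,.7,.03,.21),.009,.018,'tray')
shot('scene','s10')
E
```

```text
t 40.07 pos [0.5904 0.1234 0.2286] units [-0.02 -0.02 -0.86] turn [ 0.01 -0.    0.  ] grip 1.002 0.0 [-0.5  0.8  0.9]
cap 799 [5.90800e-01 1.24000e-01 3.14000e-02 3.08000e-02 4.56514e+01] 0.1171 circ [0.5908 0.1237]
tray 1324 [ 0.5916  0.1227  0.1301  0.1305 13.2513] 0.013 circ [0.5914 0.1237]
```

View pics/s10.png

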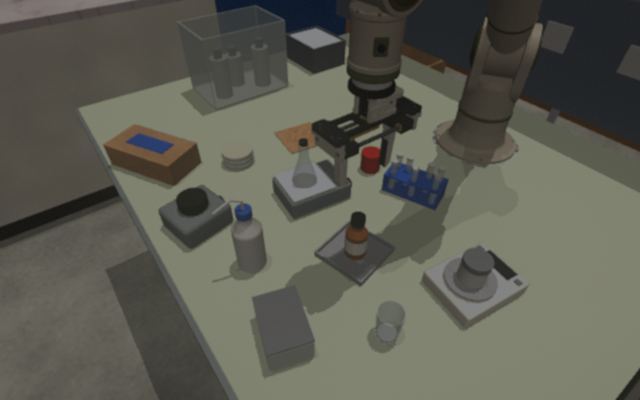

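The scene shows all three upright at their stations: flask at (305,165), bottle at (356,240) and jar at (475,268). The beaker, dishes and wash bottle have not moved, and the gripper is clear.

```bash
python3 -c "
from h import *
print(env.finish_job())"
```

```text
the job is handed in; nothing more can be done
None
```

The job is handed in at about 40 s of the 112 s allowed: the flask is on the stirrer, the jar on the balance and the bottle in the tray (via the cork mat), all upright, each measured within about 2 mm of its station's centre, with the beaker, dishes and wash bottle left untouched.

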